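# Swap the slide-on battery of a second-hand radio

### The arm

A 6-joint arm with a two-finger parallel gripper is mounted at the origin on the work surface. World frame = base frame: x ahead of the robot, y to its left, z up, the work surface at z = 0. Lengths are in m, angles in rad, forces in N, time in s.
With the tool pointing down it reaches from about 0.425 to 0.95 m from the base axis. Payload 3.5 kg.
Tool frame: the origin (TCP) lies at the very end of the fingers, on their centre line; the grasp point (between the pads) lies 19 mm behind it; y points along the fingers, z is the direction in which the jaws open and shut, and the axes are right-handed (so a half turn about y gives the same grasp; the last joint's range is limited). The gripper opens to 85 mm and grips with 20 to 120 N. Pads are 22 mm wide; open, the fingers measure 114 mm over their backs; the gripper's body (76 mm by 85 mm) begins 54 mm behind the grasp point. The pads swing forward as they close: fully open they stand 13 mm farther back than shut.
Start: joints at [-1.432, 0.286, 1.577, -0, 1.279, -0.15], TCP at [0.192, -0.647, 0.231] pointing down, gripper open.
Joint ranges: [-2.77, 2.77], [-0.9, 2.22], [0.21, 2.48], [-1.53, 4.67], [0.24, 2.81], [-2.84, 2.84]. Speed limits (rad/s): [2.79, 2.79, 3.14, 3.14, 3.14, 3.14].

### API

Orientations are given as a unit quaternion [x, y, z, w].
In Python, from plant import ctrl gives the robot as it stands. The module is installed in compiled form; this text tells all that it offers.
- The arm moves only by the tool jog_arm, never from a script. Its argument "deltas" is a list of rows, each a list of 3 entries, a list of its own where there are three numbers: the turn, a rotation vector about the tool's x, y, z in rad, then the shift along the tool's x, y, z in m, then the opening, from 0 (shut) to 1 (fully open). In form: [[[wx, wy, wz], [dx, dy, dz], gripper], ...]. A call has 1 to 10 rows; each row is the pose to reach, as a shift and turn from the pose measured when the call began, along the tool's axes at that moment; what a row does not reach only later rows make up. A row lasts 1/12 s, in which the tool goes at most 41.7 mm and 7.16 degrees, less where a joint would pass 70% of its speed; a pose out of reach is approached as far as the arm can. A call with a gripper value outside its range is refused whole. The fingers move at their own pace and stop on an object; "force" is the grip in N (left out, the last holds). Time passes only in rows, so rows that repeat a pose let the fingers close. It gives the time, the measured TCP pose, the force and the opening at its end, in the units of the state.
- ctrl.get_state(): the state, without advancing time (a new reading comes with each control period).
- ctrl.read_camera(name): name is "scene" or "top"; returns a dict with "pixels" (384x512x3 uint8, blue, green, red), "range_z" (384x512 float32, m along the optical axis (not along the pixel's ray), 0 where there is no reading), "fx", "fy", "cx", "cy" (pixels), "k1" (the pictures are not rectified: a ray, as slopes to the right and down, at radius r is drawn at 1 + k1 r^2 times it, then the intrinsics apply), "T" (4x4, takes a point from camera to world coordinates). Camera axes: x right, y up, looking along -z (the intrinsics and any distortion apply to the point x, -y, -z); pixel columns grow to the right and rows downward; lengths in m; the calibration is good to about 2 mm. A picture is of the moment at which its call begins.
- ctrl.sign_off(): hands the job in, once; it reports no verdict.
The state is a dict: "time": time; "qpos": joint angles; "dq": joint speeds; "joint_efforts": joint torques, N m; "eef_pos": TCP position; "tcp_rot": TCP orientation; "contact_force": force on the tool from outside, world axes, zero at the start; "wrist_torque": the same for the moment, N m; "opening": opening from 0.0 (shut) to 1.0 (fully open).
Only numpy, scipy, OpenCV 4.12 (cv2) and the standard library are available. Lean on these libraries where they do the work, as an engineer would, in place of code of your own. Each camera call takes 0.05 s, during which the arm holds its last target.

### The job

The radio's battery is flat: press its catch so that the pack springs loose, slide it off the rail and lay it flat in the wooden tray. Then slide the charged pack from the table onto the radio's rail until it clicks home and the catch has sprung up. Drop neither pack, and leave the other goods where they stand.

Things in the scene. Friction and masses are not known exactly. Their poses are not given: they have to be found in the camera images.
- radio: cream portable radio fixed to the table, 170 (x) x 340 (y) x 120 mm high. Origin: centre of its underside; z up, y along its length. Its flat top (the deck, 120 mm up) has a slide rail along y, centred on x = 0, for one battery pack whose y axis then lies along the radio's y (either way). A pack slides towards +y to go on, towards -y to come off.
- rail_home (a point): point on the deck (x 0, y 77.5, z 120 mm in the radio, axes as the radio's) where the centre of a latched pack's underside sits. The catch clicks up as the pack passes it; the end stop is at y = 81.5 mm. Pushing a pack (held loosely, it finds its own way between the guides) gently against the stop (up to about 25 N) is fine and makes sure of the click; let go after it.
- rail_entry (a point): point on the deck (x 0, y -50, z 120 mm in the radio): a pack set down with its underside's centre here lies flat on the deck, just short of the guides and of the catch. Closer than y = -22 mm it would come down on the tooth.
- guide_start (a point): point on the deck (x 0, y 0, z 120 mm in the radio), start of the straight side guides: inner faces 68.4 mm apart, 15 mm high, y = 0 to 125 mm. From y = -30 mm to 0 they flare in from about 85 mm.
- lip_start (a point): point on the deck (x 0, y 50, z 120 mm in the radio) from which lips on the guides reach over a pack's foot plate, to y = 125 mm: undersides 11 mm, tops 15 mm above the deck, 55 mm gap between them; raised lead-ins start at y = 35 mm (up to 19 mm high). So a pack can be lifted off or set down only with its centre below y = -5 mm.
- ejector_stop (a point): point on the deck (x 0, y 121.5, z 120 mm in the radio), where the +y end of a pack meets the end stop. Here a spring ejector pushes the pack towards -y: 2 N when first met (pack centre y = 61.5 mm), 4 N at the stop; it is damped, so slide at 50 mm/s or less. Its housing (y = 140 to 165 mm) is 20 mm high.
- catch (a joint): travel of the spring catch, m: 0 = up, 0.0085 = right down; 1.3 to 2.3 N. Its tooth (7 mm high, ramp on the -y side, y = 18 to 37.5 mm on the rail's centre line) stands behind a latched pack. A pack slid on pushes it down until it springs up behind the pack. Held down, it lets the ejector push the pack 16 mm towards -y in about 0.5 s; the pack then keeps the tooth down.
- catch_pad (a point): centre of the top face of the catch's dark press pad, 30 x 30 mm, beside the rail at x = -62, y = 30 mm in the radio, 12 mm above the deck when the catch is up. It moves straight down with the catch, 8.5 mm at most.
- pack_flat: battery pack that starts latched on the radio (the flat one). Origin: centre of its underside; x across, y along it, z up. Foot plate 64 (x) x 80 (y) x 8 mm, on it a body 49 x 76 mm up to 28 mm height, on top a grip ridge 44 (x) x 20 (y) mm from 28 to 54 mm height: pinch it along y (20 mm). About 0.32 kg, smooth underside, the same after a half turn.
- pack_fresh: battery pack that starts on the table (the charged one). Origin: centre of its underside; x across, y along it, z up. Foot plate 64 (x) x 80 (y) x 8 mm, on it a body 49 x 76 mm up to 28 mm height, on top a grip ridge 44 (x) x 20 (y) mm from 28 to 54 mm height: pinch it along y (20 mm). About 0.32 kg, smooth underside, the same after a half turn.
- tray_in (a point): centre of the inner floor (5 mm above the table) of the shallow open wooden tray fixed to the table; outside 170 (x) x 130 (y) x 25 mm high, walls 5 mm. Its axes lie along the tray's sides.
- flask: green vacuum flask, 68 mm across, 160 mm tall; a bystander to leave alone. Origin: centre of its underside.
- mug: white mug, 76 mm across, 85 mm tall; a bystander to leave alone. Origin: centre of its underside.
- carton: plain cardboard carton 70 x 100 x 70 mm; a bystander to leave alone. Origin: centre of its underside.
- music_box: dark wooden box 60 x 90 x 50 mm; a bystander to leave alone. Origin: centre of its underside.
- driver: screwdriver lying on the table; a bystander to leave alone.
- deer: carved wooden deer on a foot plate, about 130 mm tall; a bystander to leave alone. Origin: centre of its underside.
- jar: glass jar with a steel lid, 60 mm across, 75 mm tall; a bystander to leave alone. Origin: centre of its underside.
Mind the look-alikes: they are no part of the job. What is shaped like the pack_flat but blue is not meant. Leave any red look-alike of the pack_fresh alone.

How it is judged:
By the outcome, as a careful person would: the job done as asked, in the order asked, and still so for the second after the job is handed in, with the robot touching nothing.
It also fails if it takes over 72 s, if anything falls off the work surface, if the arm or the gripper's body presses on something with over 40 N, if the wrist force passes 120 N, or if a joint passes its speed limit or range.

## Working session

There is one attempt and no reset: what is moved stays moved. The work goes in short steps, Python scripts to look and compute and a tool call to move; the robot and the scene stay as the last step left them, time stands still between calls to the robot, and variables do not carry over. Pictures are saved under pics/ and viewed, and the job is handed in when it is done.

Besides the shell and the picture viewer there is one more tool, called after "Request:" as a command line: name --argument value ..., lists and objects as JSON in quotes. jog_arm: Moves the arm, as the interface text tells. Its arguments: {"type":"object","properties":{"deltas":{"type":"array","items":{"type":"array"}},"force":{"type":"number"}},"required":["deltas"]}

```bash
mkdir -p pics; ls; cat > h.py <<'E'
import numpy as np, cv2, pickle
from plant import ctrl
def grab(tag):
    for n in ("scene","top"):
        c=ctrl.read_camera(n); pickle.dump(c,open(f"{n}_{tag}.pkl","wb"))
        cv2.imwrite(f"pics/{n}_{tag}.png",c["pixels"])
def load(n,tag): return pickle.load(open(f"{n}_{tag}.pkl","rb"))
def rays(c,uv):
    uv=np.asarray(uv,float).reshape(-1,2)
    d=np.stack([(uv[:,0]-c["cx"])/c["fx"],(uv[:,1]-c["cy"])/c["fy"]],1)
    s=d.copy()
    for _ in range(20): s=d/(1+c["k1"]*(s**2).sum(1,keepdims=True))
    v=np.stack([s[:,0],-s[:,1],-np.ones(len(s))],1)
    T=np.array(c["T"]); return T[:3,3],v@T[:3,:3].T
def onplane(c,uv,z):
    o,d=rays(c,uv); return o+d*((z-o[2])/d[:,2])[:,None]
def cloud(c):
    h,w=c["range_z"].shape
    u,v=np.meshgrid(np.arange(w),np.arange(h))
    o,d=rays(c,np.stack([u.ravel(),v.ravel()],1))
    P=o+d*c["range_z"].reshape(-1,1); return P.reshape(h,w,3)
E
python3 - <<'E'
from h import *
grab("a")
for n in("scene","top"):
    c=load(n,"a"); print(n,c["fx"],c["cx"],c["cy"],c["k1"],np.round(c["T"],3).tolist())
print(ctrl.get_state())
E
```

```text
pics
scene 367.5826406496783 254.70508840670632 186.4076974499454 -0.11407359706891615 [[-0.006, -0.579, 0.815, 1.25], [1.0, -0.003, 0.005, -0.018], [-0.0, 0.815, 0.579, 0.625], [0.0, 0.0, 0.0, 1.0]]
top 392.1515505536159 257.948739440442 189.20339774228287 -0.07661441414071656 [[-0.021, 0.986, -0.165, 0.359], [-1.0, -0.023, -0.014, -0.025], [-0.018, 0.165, 0.986, 1.097], [0.0, 0.0, 0.0, 1.0]]
{'time': 0.1, 'qpos': array([-1.43205385e+00,  2.87110694e-01,  1.57807346e+00, -1.20259787e-05,
        1.27861991e+00, -1.49991895e-01]), 'dq': array([-0.00016686, -0.00162078, -0.00387396, -0.0002559 ,  0.00041182,
       -0.0020839 ]), 'joint_efforts': array([ 4.48259652e-04, -4.07297158e+01, -2.93700349e+01, -1.49346347e-04,
        3.40595667e-03,  1.50040040e-05]), 'eef_pos': array([ 0.19214348, -0.64643107,  0.23003989]), 'tcp_rot': array([-0.10172961,  0.70053211, -0.69896839,  0.10173027]), 'contact_force': array([-0.49440424,  0.36843807,  0.18537739]), 'wrist_torque': array([-0.01792417,  0.02167443, -0.00844381]), 'opening': 0.9991111740717036}
```

View pics/scene_a.png

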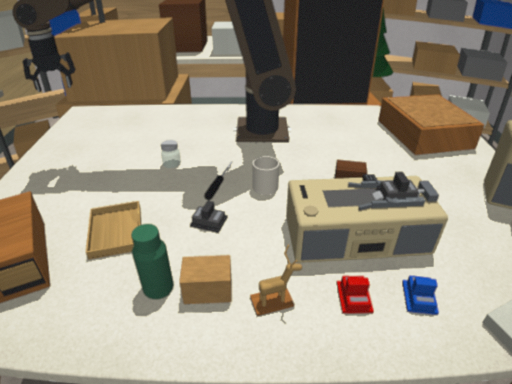

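View pics/top_a.png

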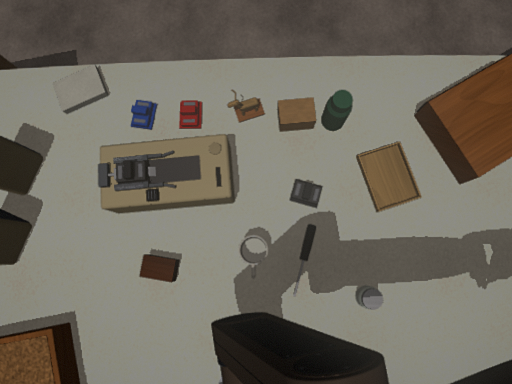

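The top view shows the radio at (165,172) with a dark pack on its rail at (132,172), the ejector on the left. A dark pack lies on the table at (306,193), the tray is at (388,176), and red and blue look-alikes are at (191,114) and (144,114). In the scene view the dark table pack is at (208,216). I'll enlarge these.

```bash
python3 - <<'E'
from h import *
c=load("top","a")["pixels"]; s=load("scene","a")["pixels"]
a=cv2.resize(c[90:220,85:245],(640,520)[:2] if 0 else (480,390),interpolation=cv2.INTER_CUBIC)
b=cv2.resize(c[165:220,270:340],(305,240),interpolation=cv2.INTER_CUBIC)
d=cv2.resize(s[190:240,180:240],(288,240),interpolation=cv2.INTER_CUBIC)
o=np.zeros((600,800,3),np.uint8); o[:390,:480]=a; o[:240,490:795]=b;o[250:490,490:778]=d
cv2.imwrite("pics/crop1.png",o)
s2=cv2.resize(s[160:270,280:450],(790,511),interpolation=cv2.INTER_CUBIC); cv2.imwrite("pics/crop2.png",s2)
E
```

```text
(no output)
```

View pics/crop1.png

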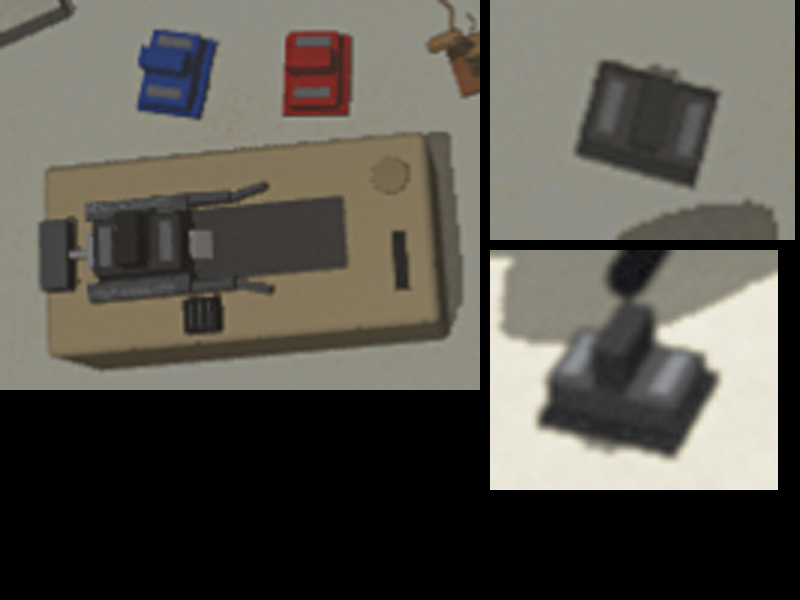

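View pics/crop2.png

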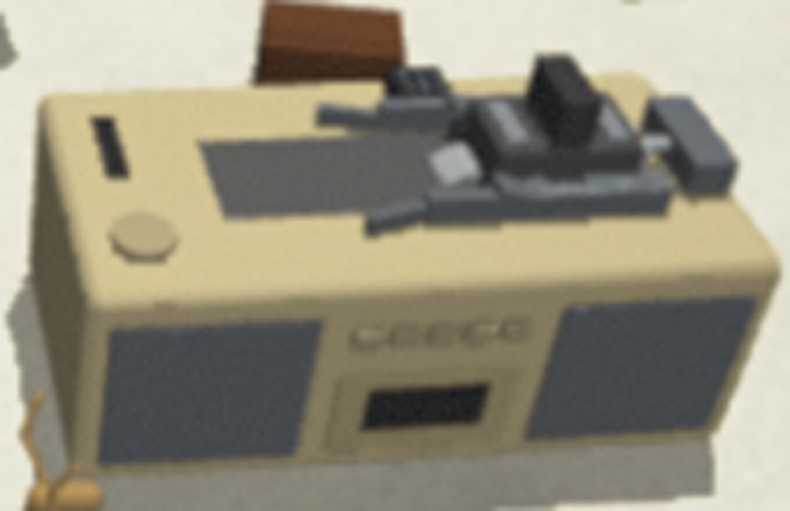

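The crop confirms it. The charged pack is the dark one at top (306,193), the flat one is on the rail at (132,172), and the press pad is at about (152,195). The red and blue ones are the look-alikes to leave alone. Now I'll measure.

```bash
python3 - <<'E'
from h import *
c=load("top","a"); P=cloud(c); im=c["pixels"]; hsv=cv2.cvtColor(im,cv2.COLOR_BGR2HSV)
X,Y,Z=P[...,0],P[...,1],P[...,2]
def rect(m,name,z=None):
    n,l,st,_=cv2.connectedComponentsWithStats(m.astype(np.uint8))
    i=1+np.argmax(st[1:,4]); m=l==i
    v,u=np.nonzero(m)
    cs=cv2.findContours(m.astype(np.uint8),cv2.RETR_EXTERNAL,cv2.CHAIN_APPROX_NONE)[0][0].reshape(-1,2)
    zz=np.median(Z[m]) if z is None else z
    Q=onplane(c,cs,zz)[:,:2]
    r=cv2.minAreaRect((Q*1000).astype(np.float32))
    print(name,m.sum(),"z",round(float(np.median(Z[m])),4),"rect",[np.round(x,1) for x in r], "px",u.mean().round(),v.mean().round())
box=np.zeros(Z.shape,bool)
def B(u0,u1,v0,v1):
    b=box.copy(); b[v0:v1,u0:u1]=1; return b
print("table z",np.median(Z[60:80,250:400]), np.median(Z[210:225,60:90]))
rect(B(90,245,125,220)&(Z>0.095)&(abs(X)<2),"deck all",0.12)
deck=B(90,245,125,220)&(Z>0.110)&(Z<0.130); print("deckz",np.median(Z[deck]))
rect(B(90,245,125,220)&(Z>0.160),"flat ridge",.174)
rect(B(140,165,185,204)&(hsv[...,2]<60)&(Z>.12),"pad",.132)
rect(B(275,335,170,215)&(hsv[...,2]<90)&(Z>.002),"fresh foot")
rect(B(275,335,170,215)&(Z>.042),"fresh ridge",.054)
rect(B(275,335,170,215)&(Z>.018),"fresh body",.028)
rect(B(345,430,135,220)&(Z>.010),"tray",.025)
s=load("scene","a"); S=cloud(s)
for n,(u0,u1,v0,v1,z) in dict(fresh=(185,235,195,235,.045),flat=(380,425,168,205,.163)).items():
    m=np.zeros(S.shape[:2],bool); m[v0:v1,u0:u1]=1; m&=S[...,2]>z
    print("scene",n,m.sum(),S[m].mean(0).round(4),S[m].max(0).round(4),S[m].min(0).round(4))
E
```

```text
table z 0.0009776716391839413 0.0009674255705511836
deck all 8528 z 0.1214 rect [array([575.1, 232.2]), array([175. , 342.6]), np.float64(3.7)] px 164.0 172.0
deckz 0.12086227933576327
flat ridge 179 z 0.1743 rect [array([571. , 306.1]), array([48.1, 22.6]), np.float64(2.3)] px 127.0 169.0
pad 130 z 0.1325 rect [array([513.9, 255.8]), array([31.6, 28. ]), np.float64(88.7)] px 152.0 195.0
fresh foot 580 z 0.0285 rect [array([ 526.1, -140.9]), array([77.2, 65. ]), np.float64(72.5)] px 306.0 193.0
fresh ridge 127 z 0.0545 rect [array([ 527.1, -141.3]), array([20.3, 45.1]), np.float64(72.7)] px 307.0 191.0
fresh body 506 z 0.0296 rect [array([ 528.8, -140.2]), array([79.5, 53.5]), np.float64(72.5)] px 306.0 192.0
tray 616 z 0.024 rect [array([ 567.9, -374.8]), array([171.6, 137.8]), np.float64(16.9)] px 389.0 175.0
scene fresh 126 [ 0.5957 -0.1322  0.1013] [ 1.2501 -0.0183  0.6245] [ 0.5084 -0.1588  0.0452]
scene flat 159 [0.6116 0.291  0.1939] [1.2501 0.3205 0.6245] [ 0.5492 -0.0183  0.1631]
```

```bash
python3 - <<'E'
from h import *
from scipy.spatial.transform import Rotation as R
c=load("top","a"); P=cloud(c); Z=P[...,2]
s=load("scene","a"); S=cloud(s)
def rr(P,u0,u1,v0,v1,z0,z1,name):
    Q=P[v0:v1,u0:u1].reshape(-1,3); Q=Q[(Q[:,2]>z0)&(Q[:,2]<z1)]
    r=cv2.minAreaRect((Q[:,:2]*1000).astype(np.float32)); print(name,len(Q),[np.round(x,1) for x in r],"med",np.median(Q,0).round(4))
rr(P,90,245,125,220,.115,.128,"deck top")
rr(P,90,245,125,220,.170,.185,"flat ridge top")
rr(S,380,430,160,205,.170,.185,"flat ridge scn")
rr(S,280,450,160,260,.115,.128,"deck scn")
rr(P,275,335,170,215,.049,.065,"fresh ridge top")
rr(S,185,235,195,235,.049,.065,"fresh ridge scn")
rr(P,275,335,170,215,.023,.035,"fresh body top")
rr(S,185,235,195,235,.023,.035,"fresh body scn")
rr(P,140,165,180,204,.129,.137,"pad top")
rr(S,355,385,165,185,.129,.137,"pad scn")
rr(P,345,430,135,220,.019,.03,"tray top")
rr(S,80,150,195,260,.019,.03,"tray scn")
# edge lines of the rail inlay / deck long edges
st=ctrl.get_state(); M=R.from_quat(st["tcp_rot"]).as_matrix(); print(M.round(3))
for nm,b in dict(flask=(320,355,85,135),carton=(275,320,92,135),deer=(225,265,85,125),mug=(238,270,232,270)).items():
    Q=P[b[2]:b[3],b[0]:b[1]].reshape(-1,3); Q=Q[Q[:,2]>.03]; print(nm,Q.min(0).round(3),Q.max(0).round(3))
E
```

```text
deck top 6480 [array([576.8, 231.3]), array([170.6, 339.5]), np.float64(3.7)] med [0.5769 0.1954 0.1209]
flat ridge top 156 [array([572.3, 307.6]), array([44.9, 20.6]), np.float64(1.9)] med [0.5717 0.3076 0.1745]
flat ridge scn 105 [array([572. , 309.3]), array([21.1, 45.6]), np.float64(89.6)] med [0.5748 0.3078 0.1732]
deck scn 5010 [array([619.1, 213.4]), array([249.1, 378.1]), np.float64(4.3)] med [0.61   0.1903 0.1191]
fresh ridge top 122 [array([ 527.4, -141.6]), array([19.8, 43. ]), np.float64(73.0)] med [ 0.5277 -0.1416  0.0546]
fresh ridge scn 98 [array([ 530.2, -143.6]), array([19.7, 45.3]), np.float64(74.0)] med [ 0.5325 -0.1425  0.0521]
fresh body top 360 [array([ 527.5, -141.7]), array([76.3, 48.9]), np.float64(72.0)] med [ 0.5266 -0.1343  0.0288]
fresh body scn 292 [array([ 529.1, -142.7]), array([76.3, 51.1]), np.float64(72.5)] med [ 0.5377 -0.1337  0.0268]
pad top 211 [array([523. , 261.5]), array([62.2, 52.4]), np.float64(75.9)] med [0.5204 0.2574 0.1331]
pad scn 163 [array([523.1, 254.8]), array([66. , 47.5]), np.float64(85.2)] med [0.5282 0.2539 0.132 ]
tray top 442 [array([ 569. , -377.8]), array([172., 132.]), np.float64(17.0)] med [ 0.5718 -0.3783  0.0252]
tray scn 384 [array([ 569. , -376.8]), array([174.4, 132.1]), np.float64(16.6)] med [ 0.5849 -0.3911  0.0229]
[[-0.959 -0.     0.285]
 [-0.285  0.002 -0.959]
 [-0.    -1.    -0.002]]
flask [ 0.359 -0.264  0.031] [ 0.77  -0.025  1.097]
carton [ 0.359 -0.172  0.03 ] [ 0.789 -0.025  1.097]
deer [ 0.359 -0.025  0.031] [0.795 0.066 1.097]
mug [ 0.323 -0.03   0.032] [0.41  0.044 1.097]
```

```bash
cat > t.py <<'E'
import sys,numpy as np
from plant import ctrl
from scipy.spatial.transform import Rotation as R
RC=np.array([.5768,.2313]); RY=np.radians(3.6)
def rad(x,y,z): # radio mm -> world m
    c,s=np.cos(RY),np.sin(RY); return np.array([*(RC+np.array([c*x-s*y,s*x+c*y])/1000),z/1000])
def to(p,hd):  # hd: heading (deg) of tool z
    st=ctrl.get_state(); M=R.from_quat(st["tcp_rot"]); h=np.radians(hd)
    z=np.array([np.cos(h),np.sin(h),0]); y=np.array([0,0,-1.]); x=np.cross(y,z)
    rv=(M.inv()*R.from_matrix(np.stack([x,y,z],1))).as_rotvec()
    d=M.inv().apply(np.array(p)-st["eef_pos"])
    print("target",np.round(p,4),"turn",rv.round(4),"shift",d.round(4),"dist",np.linalg.norm(d).round(3))
def st():
    s=ctrl.get_state(); M=R.from_quat(s["tcp_rot"]).as_matrix()
    print("t",round(s["time"],2),"pos",s["eef_pos"].round(4),"tz hd",np.degrees(np.arctan2(M[1,2],M[0,2])).round(2),"down",M[:,1].round(3),"F",s["contact_force"].round(1),"open",round(s["opening"],3))
    c,sn=np.cos(RY),np.sin(RY); d=(s["eef_pos"][:2]-RC)*1000
    print("radio xy",np.round([c*d[0]+sn*d[1],-sn*d[0]+c*d[1]],1), "q",s["qpos"].round(2))
E
python3 -c "
from t import *
st(); to([.50,-.25,.26],-86.4)"
```

```text
t 0.1 pos [ 0.1921 -0.6464  0.23  ] tz hd -73.46 down [-0.     0.002 -1.   ] F [-0.5  0.4  0.2] open 0.999
radio xy [-439.  -851.8] q [-1.43  0.29  1.58 -0.    1.28 -0.15]
target [ 0.5  -0.25  0.26] turn [ 2.200e-03  2.259e-01 -1.000e-04] shift [-0.408  -0.0292 -0.2924] dist 0.503
```

Request:
jog_arm --deltas '[[[0, 0.226, 0], [-0.408, -0.03, -0.292], 0], [[0, 0.226, 0], [-0.408, -0.03, -0.292], 0], [[0, 0.226, 0], [-0.408, -0.03, -0.292], 0], [[0, 0.226, 0], [-0.408, -0.03, -0.292], 0], [[0, 0.226, 0], [-0.408, -0.03, -0.292], 0], [[0, 0.226, 0], [-0.408, -0.03, -0.292], 0], [[0, 0.226, 0], [-0.408, -0.03, -0.292], 0], [[0, 0.226, 0], [-0.408, -0.03, -0.292], 0], [[0, 0.226, 0], [-0.408, -0.03, -0.292], 0], [[0, 0.226, 0], [-0.408, -0.03, -0.292], 0]]'

```text
time: 0.93
eef_pos: [0.448, -0.3164, 0.2555]
tcp_rot: [-0.022, 0.708, -0.706, 0.022]
contact_force: [1.1, -0.3, 1.1]
opening: 0.004
```

```bash
python3 -c "
from t import *
st(); to(rad(-62,30,180),-86.4)"
```

```text
t 0.93 pos [ 0.448  -0.3164  0.2555] tz hd -86.42 down [-0.001  0.003 -1.   ] F [ 1.1 -0.3  1.1] open 0.004
radio xy [-163.  -538.5] q [-0.8  -0.01  1.86  0.    1.29  0.71]
target [0.513  0.2573 0.18  ] turn [ 0.0026 -0.0003  0.0005] shift [-0.1008  0.0769 -0.5684] dist 0.582
```

Request:
jog_arm --deltas '[[[0, 0, 0], [-0.101, 0.06, -0.568], 0], [[0, 0, 0], [-0.101, 0.06, -0.568], 0], [[0, 0, 0], [-0.101, 0.06, -0.568], 0], [[0, 0, 0], [-0.101, 0.06, -0.568], 0], [[0, 0, 0], [-0.101, 0.06, -0.568], 0], [[0, 0, 0], [-0.101, 0.06, -0.568], 0], [[0, 0, 0], [-0.101, 0.06, -0.568], 0], [[0, 0, 0], [-0.101, 0.06, -0.568], 0], [[0, 0, 0], [-0.101, 0.06, -0.568], 0], [[0, 0, 0], [-0.101, 0.06, -0.568], 0]]'

```text
time: 1.77
eef_pos: [0.4939, 0.0955, 0.2132]
tcp_rot: [-0.022, 0.708, -0.706, 0.022]
contact_force: [0.4, 0.1, -0.0]
opening: 0.001
```

```bash
python3 -c "
from t import *
st(); to(rad(-62,30,170),-86.4)"
```

```text
t 1.77 pos [0.4939 0.0955 0.2132] tz hd -86.41 down [-0.001  0.003 -1.   ] F [ 0.4  0.1 -0. ] open 0.001
radio xy [ -91.3 -130.3] q [-0.01 -0.08  2.01  0.    1.21  1.5 ]
target [0.513  0.2573 0.17  ] turn [ 0.0026 -0.0002  0.0007] shift [-0.0293  0.0436 -0.1602] dist 0.169
```

Request:
jog_arm --deltas '[[[0, 0, 0], [-0.029, 0.043, -0.16], 0], [[0, 0, 0], [-0.029, 0.043, -0.16], 0], [[0, 0, 0], [-0.029, 0.043, -0.16], 0], [[0, 0, 0], [-0.029, 0.043, -0.16], 0], [[0, 0, 0], [-0.029, 0.043, -0.16], 0], [[0, 0, 0], [-0.029, 0.043, -0.16], 0], [[0, 0, 0], [-0.029, 0.043, -0.16], 0]]'

```text
time: 2.35
eef_pos: [0.5124, 0.257, 0.17]
tcp_rot: [-0.023, 0.707, -0.706, 0.022]
contact_force: [0.2, 0.1, -0.7]
opening: -0.004
```

```bash
python3 - <<'E'
from t import *
from h import *
st(); to(rad(-62,30,123),-86.4)
grab("b")
o=np.zeros((400,800,3),np.uint8)
c=load("top","b")["pixels"]; s=load("scene","b")["pixels"]
o[:,:400]=cv2.resize(c[110:220,90:200],(400,400)); o[:,400:]=cv2.resize(s[120:230,330:440],(400,400)); cv2.imwrite("pics/c3.png",o)
E
```

```text
t 2.35 pos [0.5124 0.257  0.17  ] tz hd -86.36 down [-0.002  0.002 -1.   ] F [ 0.2  0.1 -0.7] open -0.004
radio xy [-62.7  29.6] q [0.29 0.12 1.88 0.   1.14 1.79]
target [0.513  0.2573 0.123 ] turn [0.0017 0.0008 0.0019] shift [-0.0007  0.047  -0.0003] dist 0.047
```

View pics/c3.png

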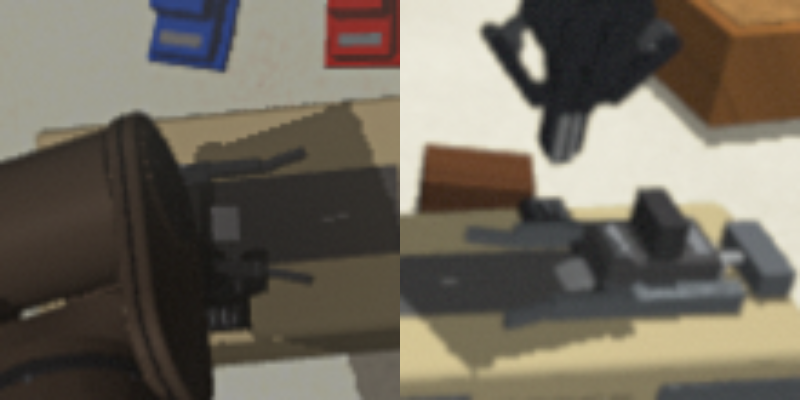

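Closed fingertips hang above the dark pad (left panel about (225,310), right panel (560,160) above the pad at (540,210)). Pressing in steps.

Request:
jog_arm --deltas '[[[0, 0, 0], [0, 0.02, 0], 0], [[0, 0, 0], [0, 0.034, 0], 0], [[0, 0, 0], [0, 0.038, 0], 0], [[0, 0, 0], [0, 0.041, 0], 0], [[0, 0, 0], [0, 0.043, 0], 0], [[0, 0, 0], [0, 0.044, 0], 0], [[0, 0, 0], [0, 0.044, 0], 0]]'

```text
time: 3.03
eef_pos: [0.5139, 0.2557, 0.1281]
tcp_rot: [-0.021, 0.708, -0.706, 0.022]
contact_force: [-0.9, -0.8, 2.2]
opening: 0.002
```

```bash
python3 - <<'E'
from t import *
st()
E
```

```text
t 3.03 pos [0.5139 0.2557 0.1281] tz hd -86.51 down [ 0.002  0.002 -1.   ] F [-0.9 -0.8  2.2] open 0.002
radio xy [-61.3  28.3] q [0.28 0.17 1.91 0.   1.05 1.79]
```

Request:
jog_arm --deltas '[[[0, 0, 0], [0, 0.001, 0], 0], [[0, 0, 0], [0, 0.002, 0], 0], [[0, 0, 0], [0, 0.003, 0], 0], [[0, 0, 0], [0, 0.003, 0], 0], [[0, 0, 0], [0, 0.003, 0], 0]]'

```text
time: 3.45
eef_pos: [0.5143, 0.2559, 0.1253]
tcp_rot: [-0.021, 0.708, -0.706, 0.023]
contact_force: [0.6, -0.8, 2.3]
opening: -0.002
```

```bash
python3 - <<'E'
from t import *
st()
E
```

```text
t 3.45 pos [0.5143 0.2559 0.1253] tz hd -86.5 down [ 0.003  0.002 -1.   ] F [ 0.6 -0.8  2.3] open -0.002
radio xy [-60.8  28.5] q [0.28 0.18 1.91 0.   1.05 1.79]
```

Request:
jog_arm --deltas '[[[0, 0, 0], [0, 0.001, 0], 0], [[0, 0, 0], [0, 0.002, 0], 0], [[0, 0, 0], [0, 0.002, 0], 0], [[0, 0, 0], [0, 0.002, 0], 0], [[0, 0, 0], [0, 0.002, 0], 0], [[0, 0, 0], [0, 0.002, 0], 0], [[0, 0, 0], [0, 0.002, 0], 0], [[0, 0, 0], [0, 0.002, 0], 0]]'

```text
time: 4.12
eef_pos: [0.5144, 0.256, 0.1234]
tcp_rot: [-0.02, 0.708, -0.706, 0.023]
contact_force: [-1.1, -0.6, 3.6]
opening: 0.002
```

```bash
python3 - <<'E'
from t import *
from h import *
st()
grab("d")
s=load("scene","d")["pixels"]; cv2.imwrite("pics/c4.png",cv2.resize(s[140:220,350:450],(600,480)))
S=cloud(load("scene","d"));Q=S[160:205,370:440].reshape(-1,3);Q=Q[(Q[:,2]>.17)&(Q[:,2]<.185)&(Q[:,0]>.54)];print(len(Q),np.median(Q,0),[np.round(x,1) for x in cv2.minAreaRect((Q[:,:2]*1000).astype(np.float32))])
E
```

```text
t 4.12 pos [0.5144 0.256  0.1234] tz hd -86.5 down [ 0.003  0.003 -1.   ] F [-1.1 -0.6  3.6] open 0.002
radio xy [-60.7  28.5] q [0.28 0.18 1.91 0.   1.04 1.79]
100 [0.57605241 0.29207183 0.1729544 ] [array([575.6, 293.2]), array([45.2, 20.4]), np.float64(3.6)]
```

View pics/c4.png

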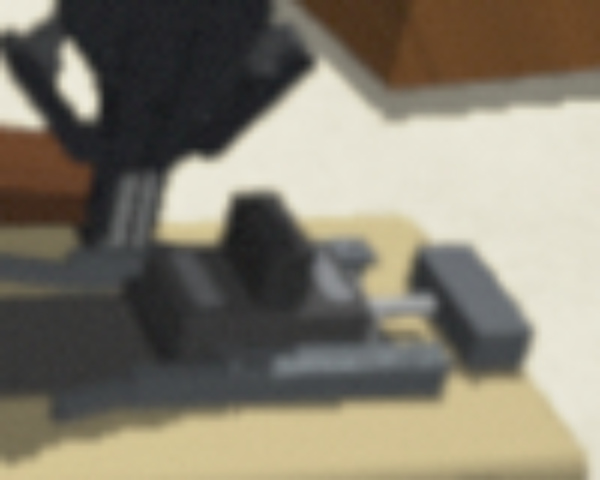

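The pack jumped 16 mm off the stop: the ridge is now at about (275,245) in the crop, radio y ≈ 61.5, and the ejector rod is out. Raise and move above the ridge.

```bash
python3 - <<'E'
from t import *
to(rad(0,61.5,205),-86.4)
E
```

```text
target [0.5729 0.2927 0.205 ] turn [ 0.0024 -0.0017 -0.0033] shift [-0.061  -0.0813 -0.0333] dist 0.107
```

Request:
jog_arm --deltas '[[[0, 0, 0], [0, -0.03, 0], 0], [[0, 0, 0], [0, -0.081, 0], 0.3], [[0, 0, 0], [0, -0.081, 0], 0.6], [[0.002, -0.002, -0.003], [-0.061, -0.081, -0.033], 0.6], [[0.002, -0.002, -0.003], [-0.061, -0.081, -0.033], 0.6], [[0.002, -0.002, -0.003], [-0.061, -0.081, -0.033], 0.6], [[0.002, -0.002, -0.003], [-0.061, -0.081, -0.033], 0.6], [[0.002, -0.002, -0.003], [-0.061, -0.081, -0.033], 0.6]]'

```text
time: 4.88
eef_pos: [0.5723, 0.2922, 0.2034]
tcp_rot: [0.023, -0.707, 0.707, -0.022]
contact_force: [-0.3, -0.4, 0.7]
opening: 0.6
```

```bash
python3 - <<'E'
from t import *
from h import *
st()
to(rad(0,61.5,151),-86.4)
grab("e")
s=load("scene","e")["pixels"]; cv2.imwrite("pics/c5.png",cv2.resize(s[120:220,340:450],(660,600)))
S=cloud(load("scene","e"));Q=S[165:205,370:440].reshape(-1,3);Q=Q[(Q[:,2]>.17)&(Q[:,2]<.178)&(Q[:,0]>.54)];print(len(Q),np.median(Q,0),[np.round(x,1) for x in cv2.minAreaRect((Q[:,:2]*1000).astype(np.float32))])
E
```

```text
t 4.88 pos [0.5723 0.2922 0.2034] tz hd -86.38 down [-0.002 -0.    -1.   ] F [-0.3 -0.4  0.7] open 0.6
radio xy [-0.7 61.1] q [0.31 0.24 1.69 0.   1.22 1.82]
target [0.5729 0.2927 0.151 ] turn [0.     0.0003 0.0017] shift [-0.0008  0.0524 -0.0004] dist 0.052
114 [0.57726531 0.29270303 0.17441303] [array([575. , 294.1]), array([45., 20.]), np.float64(2.7)]
```

View pics/c5.png

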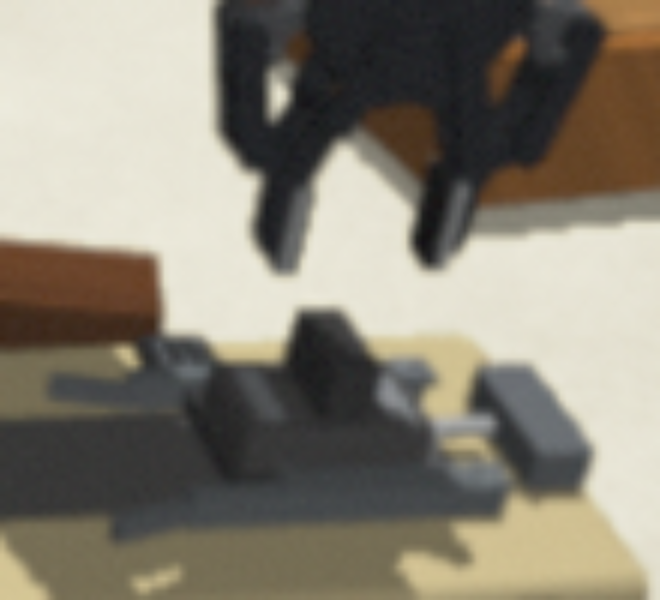

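Open fingers straddle the ridge at (335,360). Descend, then close gently.

Request:
jog_arm --deltas '[[[0, 0, 0], [-0.001, 0.025, 0], 0.6], [[0, 0, 0], [-0.001, 0.042, 0], 0.6], [[0, 0, 0], [-0.001, 0.052, 0], 0.6], [[0, 0, 0], [-0.001, 0.052, 0], 0.6], [[0, 0, 0], [-0.001, 0.052, 0], 0.3], [[0, 0, 0], [-0.001, 0.052, 0], 0.1], [[0, 0, 0], [-0.001, 0.052, 0], 0], [[0, 0, 0], [-0.001, 0.052, 0], 0], [[0, 0, 0], [-0.001, 0.052, 0], 0]]' --force 40

```text
time: 5.73
eef_pos: [0.5739, 0.2925, 0.1538]
tcp_rot: [-0.022, 0.707, -0.706, 0.023]
contact_force: [-0.4, -1.0, 2.7]
opening: 0.222
```

```bash
python3 - <<'E'
from t import *
st()
to(rad(0,30,151),-86.4)
to(rad(0,-60,151),-86.4)
E
```

```text
t 5.73 pos [0.5739 0.2925 0.1538] tz hd -86.39 down [ 0.002  0.001 -1.   ] F [-0.4 -1.   2.7] open 0.222
radio xy [ 1.  61.2] q [0.31 0.29 1.72 0.   1.13 1.82]
target [0.5749 0.2612 0.151 ] turn [ 0.001   0.0002 -0.0018] shift [0.001  0.0028 0.0312] dist 0.031
target [0.5806 0.1714 0.151 ] turn [ 0.001   0.0002 -0.0018] shift [0.001  0.0027 0.1212] dist 0.121
```

Request:
jog_arm --deltas '[[[0, 0, 0], [0, 0, 0.004], 0], [[0, 0, 0], [0, 0, 0.008], 0], [[0, 0, 0], [0, 0, 0.012], 0], [[0, 0, 0], [0, 0, 0.016], 0], [[0, 0, 0], [0, 0, 0.02], 0], [[0, 0, 0], [0, 0, 0.024], 0], [[0, 0, 0], [0, 0, 0.028], 0], [[0, 0, 0], [0, 0, 0.032], 0], [[0, 0, 0], [0, 0, 0.036], 0], [[0, 0, 0], [0, 0, 0.04], 0]]'

```text
time: 6.57
eef_pos: [0.5765, 0.2521, 0.1538]
tcp_rot: [-0.022, 0.707, -0.706, 0.023]
contact_force: [-0.2, 0.9, -0.5]
opening: 0.223
```

```bash
python3 - <<'E'
from t import *
st()
E
```

```text
t 6.57 pos [0.5765 0.2521 0.1538] tz hd -86.4 down [ 0.002  0.001 -1.   ] F [-0.2  0.9 -0.5] open 0.223
radio xy [ 1.  20.8] q [0.25 0.26 1.76 0.   1.12 1.76]
```

Smooth, with low force. Continue to y ≈ -57.

Request:
jog_arm --deltas '[[[0, 0, 0], [0, 0, 0.004], 0], [[0, 0, 0], [0, 0, 0.008], 0], [[0, 0, 0], [0, 0, 0.012], 0], [[0, 0, 0], [0, 0, 0.016], 0], [[0, 0, 0], [0, 0, 0.02], 0], [[0, 0, 0], [0, 0, 0.024], 0], [[0, 0, 0], [0, 0, 0.028], 0], [[0, 0, 0], [0, 0, 0.032], 0], [[0, 0, 0], [0, 0, 0.036], 0], [[0, 0, 0], [0, 0, 0.04], 0]]'

```text
time: 7.4
eef_pos: [0.579, 0.2117, 0.1538]
tcp_rot: [-0.022, 0.707, -0.706, 0.023]
contact_force: [-0.6, 1.0, 0.2]
opening: 0.222
```

Request:
jog_arm --deltas '[[[0, 0, 0], [0, 0, 0.004], 0], [[0, 0, 0], [0, 0, 0.008], 0], [[0, 0, 0], [0, 0, 0.012], 0], [[0, 0, 0], [0, 0, 0.016], 0], [[0, 0, 0], [0, 0, 0.02], 0], [[0, 0, 0], [0, 0, 0.024], 0], [[0, 0, 0], [0, 0, 0.028], 0], [[0, 0, 0], [0, 0, 0.032], 0], [[0, 0, 0], [0, 0, 0.036], 0], [[0, 0, 0], [0, 0, 0.04], 0]]'

```text
time: 8.23
eef_pos: [0.5815, 0.1714, 0.1538]
tcp_rot: [-0.022, 0.707, -0.706, 0.023]
contact_force: [-0.5, 0.8, 1.3]
opening: 0.224
```

```bash
python3 - <<'E'
from t import *
st()
to([.569,-.377,.23],-73.2)
to([.5690,-.377,.041],-73.2)
E
```

```text
t 8.23 pos [0.5815 0.1714 0.1538] tz hd -86.4 down [ 0.002  0.001 -1.   ] F [-0.5  0.8  1.3] open 0.224
radio xy [  1. -60.] q [0.12 0.21 1.82 0.   1.11 1.63]
target [ 0.569 -0.377  0.23 ] turn [ 0.0008 -0.2303 -0.0018] shift [ 0.0469 -0.0769  0.5465] dist 0.554
target [ 0.569 -0.377  0.041] turn [ 0.0008 -0.2303 -0.0018] shift [0.0472 0.1121 0.5467] dist 0.56
```

Request:
jog_arm --deltas '[[[0, 0, 0], [0, -0.01, 0], 0], [[0, 0, 0], [0, -0.03, 0], 0], [[0, 0, 0], [0, -0.055, 0], 0], [[0, 0, 0], [0, -0.077, 0], 0], [[0, 0, 0], [0, -0.077, 0.01], 0], [[0, 0, 0], [0.003, -0.077, 0.035], 0], [[0, 0, 0], [0.006, -0.077, 0.065], 0], [[0, 0, 0], [0.009, -0.077, 0.1], 0], [[0, 0, 0], [0.012, -0.077, 0.135], 0], [[0, 0, 0], [0.015, -0.077, 0.17], 0]]' --force 60

```text
time: 9.07
eef_pos: [0.5757, -0.0015, 0.2285]
tcp_rot: [-0.023, 0.707, -0.707, 0.022]
contact_force: [1.3, -0.2, -3.3]
opening: 0.218
```

```bash
python3 - <<'E'
from t import *
st()
to([.569,-.377,.23],-73.2)
E
```

```text
t 9.07 pos [ 0.5757 -0.0015  0.2285] tz hd -86.36 down [-0.001  0.    -1.   ] F [ 1.3 -0.2 -3.3] open 0.218
radio xy [ -15.7 -232.2] q [-0.18  0.07  1.83 -0.    1.24  1.33]
target [ 0.569 -0.377  0.23 ] turn [ 0.0005 -0.2296  0.0014] shift [ 0.0305 -0.0015  0.3743] dist 0.376
```

Request:
jog_arm --deltas '[[[0, 0, 0], [0.003, -0.001, 0.035], 0], [[0, -0.03, 0], [0.006, -0.001, 0.075], 0], [[0, -0.06, 0], [0.009, -0.001, 0.115], 0], [[0, -0.1, 0], [0.012, -0.001, 0.155], 0], [[0, -0.14, 0], [0.016, -0.001, 0.195], 0], [[0, -0.18, 0], [0.019, -0.001, 0.235], 0], [[0, -0.21, 0], [0.023, -0.001, 0.275], 0], [[0, -0.23, 0], [0.026, -0.001, 0.315], 0], [[0, -0.23, 0], [0.029, -0.001, 0.35], 0], [[0, -0.23, 0], [0.031, -0.001, 0.374], 0]]'

```text
time: 9.9
eef_pos: [0.5661, -0.3807, 0.2269]
tcp_rot: [-0.104, 0.7, -0.699, 0.101]
contact_force: [0.3, 1.5, -2.4]
opening: 0.216
```

Request:
jog_arm --deltas '[[[0, 0, 0], [0, 0, 0], 0], [[0, 0, 0], [0, 0, 0], 0]]'

```text
time: 10.07
eef_pos: [0.5638, -0.3826, 0.2238]
tcp_rot: [-0.105, 0.701, -0.698, 0.098]
contact_force: [-0.5, 0.7, -3.1]
opening: 0.215
```

```bash
python3 - <<'E'
from t import *
from h import *
st()
to([.569,-.377,.040],-73.2)
grab("f")
E
```

```text
t 10.07 pos [ 0.5638 -0.3826  0.2238] tz hd -73.5 down [-0.009  0.003 -1.   ] F [-0.5  0.7 -3.1] open 0.215
radio xy [ -51.5 -611.8] q [-0.74  0.31  1.56 -0.    1.28  0.54]
target [ 0.569 -0.377  0.04 ] turn [ 0.0051 -0.0052  0.0082] shift [-0.008   0.1838 -0.0029] dist 0.184
```

View pics/scene_f.png

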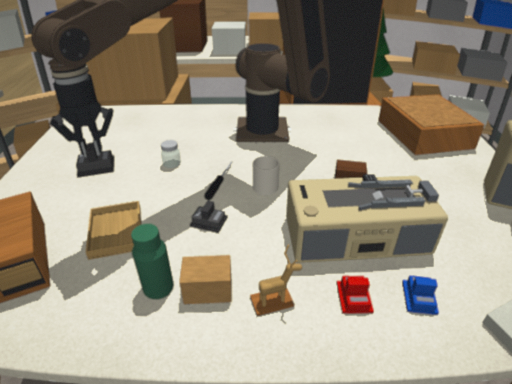

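The flat pack hangs level in the gripper at scene (95,163), behind the tray's image position because it is high up. Lowering it.

Request:
jog_arm --deltas '[[[0.005, -0.005, 0.008], [-0.004, 0.025, -0.001], 0], [[0.005, -0.005, 0.008], [-0.008, 0.055, -0.003], 0], [[0.005, -0.005, 0.008], [-0.008, 0.085, -0.003], 0], [[0.005, -0.005, 0.008], [-0.008, 0.115, -0.003], 0], [[0.005, -0.005, 0.008], [-0.008, 0.14, -0.003], 0], [[0.005, -0.005, 0.008], [-0.008, 0.16, -0.003], 0], [[0.005, -0.005, 0.008], [-0.008, 0.17, -0.003], 0], [[0.005, -0.005, 0.008], [-0.008, 0.174, -0.003], 0], [[0.005, -0.005, 0.008], [-0.008, 0.174, -0.003], 0]]'

```text
time: 10.92
eef_pos: [0.5705, -0.3731, 0.0503]
tcp_rot: [-0.105, 0.7, -0.699, 0.105]
contact_force: [0.1, -0.2, -2.0]
opening: 0.218
```

```bash
python3 - <<'E'
from t import *
from h import *
st()
to([.569,-.377,.040],-73.2)
grab("g")
s=load("scene","g")["pixels"];c=load("top","g")["pixels"]
o=np.zeros((400,800,3),np.uint8); o[:,:400]=cv2.resize(s[150:270,50:170],(400,400)); o[:,400:]=cv2.resize(c[125:225,335:435],(400,400)); cv2.imwrite("pics/c6.png",o)
E
```

```text
t 10.92 pos [ 0.5705 -0.3731  0.0503] tz hd -72.97 down [ 0.     0.001 -1.   ] F [ 0.1 -0.2 -2. ] open 0.218
radio xy [ -44.3 -602.8] q [-0.73  0.49  1.67  0.    0.99  0.54]
target [ 0.569 -0.377  0.04 ] turn [ 0.0012  0.004  -0.0006] shift [0.0026 0.0103 0.0033] dist 0.011
```

View pics/c6.png

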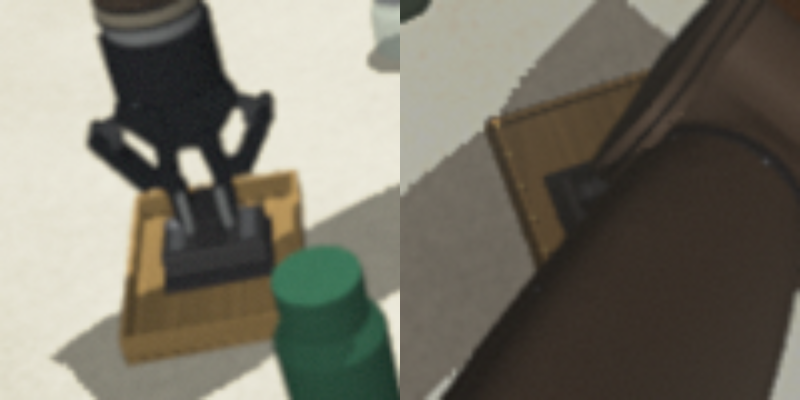

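The pack hovers inside the tray, at (215,250) in the left panel, clear of the walls. Lower 11 mm gently.

Request:
jog_arm --deltas '[[[0, 0, 0], [0.002, 0.003, 0.003], 0], [[0, 0, 0], [0.002, 0.006, 0.003], 0], [[0, 0, 0], [0.002, 0.008, 0.003], 0], [[0, 0, 0], [0.002, 0.01, 0.003], 0], [[0, 0, 0], [0.002, 0.011, 0.003], 0], [[0, 0, 0], [0.002, 0.011, 0.003], 0]]'

```text
time: 11.52
eef_pos: [0.5704, -0.3779, 0.0413]
tcp_rot: [0.104, -0.699, 0.7, -0.105]
contact_force: [-0.1, 0.0, -2.2]
opening: 0.216
```

```bash
python3 - <<'E'
from t import *
st()
E
```

```text
t 11.52 pos [ 0.5704 -0.3779  0.0413] tz hd -73.0 down [ 0.003 -0.001 -1.   ] F [-0.1  0.  -2.2] open 0.216
radio xy [ -44.7 -607.6] q [-0.73  0.5   1.66  0.    0.97  0.54]
```

Still carrying weight, so a little further.

Request:
jog_arm --deltas '[[[0, 0, 0], [0, 0.001, 0], 0], [[0, 0, 0], [0, 0.002, 0], 0], [[0, 0, 0], [0, 0.003, 0], 0], [[0, 0, 0], [0, 0.003, 0], 0], [[0, 0, 0], [0, 0.003, 0], 0]]'

```text
time: 11.93
eef_pos: [0.5705, -0.378, 0.039]
tcp_rot: [0.104, -0.699, 0.7, -0.105]
contact_force: [-1.9, 1.8, 1.8]
opening: 0.218
```

```bash
python3 - <<'E'
from t import *
st()
E
```

```text
t 11.93 pos [ 0.5705 -0.378   0.039 ] tz hd -73.0 down [ 0.003 -0.001 -1.   ] F [-1.9  1.8  1.8] open 0.218
radio xy [ -44.6 -607.7] q [-0.73  0.51  1.66  0.    0.97  0.54]
```

Force changed sign, so it is on the floor. Release and rise.

Request:
jog_arm --deltas '[[[0, 0, 0], [0, 0.001, 0], 0.1], [[0, 0, 0], [0, 0, 0], 0.3], [[0, 0, 0], [0, 0, 0], 0.45], [[0, 0, 0], [0, 0, 0], 0.5], [[0, 0, 0], [0, -0.02, 0], 0.5], [[0, 0, 0], [0, -0.05, 0], 0.5], [[0, 0, 0], [0, -0.09, 0], 0.5], [[0, 0, 0], [0, -0.13, 0], 0.5], [[0, 0, 0], [0, -0.15, 0], 0.5]]'

```text
time: 12.68
eef_pos: [0.572, -0.3795, 0.1954]
tcp_rot: [0.101, -0.696, 0.702, -0.108]
contact_force: [0.5, -0.7, 0.8]
opening: 0.502
```

```bash
python3 - <<'E'
from t import *
st()
to([.528,-.142,.18],-107.2)
E
```

```text
t 12.68 pos [ 0.572  -0.3795  0.1954] tz hd -73.0 down [ 0.01  -0.007 -1.   ] F [ 0.5 -0.7  0.8] open 0.502
radio xy [ -43.2 -609.2] q [-0.73  0.33  1.59  0.    1.21  0.54]
target [ 0.528 -0.142  0.18 ] turn [-0.0072  0.5969 -0.0099] shift [-0.0273  0.0133 -0.2401] dist 0.242
```

Request:
jog_arm --deltas '[[[0, 0.1, 0], [-0.027, 0, -0.24], 0.6], [[0, 0.2, 0], [-0.027, 0, -0.24], 0.6], [[0, 0.3, 0], [-0.027, 0, -0.24], 0.6], [[0, 0.4, 0], [-0.027, 0, -0.24], 0.6], [[0, 0.5, 0], [-0.027, 0, -0.24], 0.6], [[-0.007, 0.597, -0.01], [-0.027, 0, -0.24], 0.6], [[-0.007, 0.597, -0.01], [-0.027, 0, -0.24], 0.6], [[-0.007, 0.597, -0.01], [-0.027, 0, -0.24], 0.6], [[-0.007, 0.597, -0.01], [-0.027, 0, -0.24], 0.6]]'

```text
time: 13.43
eef_pos: [0.5281, -0.1425, 0.1936]
tcp_rot: [-0.106, -0.699, 0.7, 0.105]
contact_force: [-0.5, -0.7, -0.0]
opening: 0.603
```

```bash
python3 - <<'E'
from t import *
from h import *
st()
grab("i")
to([.528,-.142,.10],-107.2)
s=load("scene","i")["pixels"];c=load("top","i")["pixels"]
o=np.zeros((400,800,3),np.uint8); o[:,:400]=cv2.resize(s[150:270,70:190],(400,400)); o[:,400:]=cv2.resize(s[130:250,150:270],(400,400)); cv2.imwrite("pics/c7.png",o)
def rr(P,u0,u1,v0,v1,z0,z1,name):
    Q=P[v0:v1,u0:u1].reshape(-1,3); Q=Q[(Q[:,2]>z0)&(Q[:,2]<z1)]
    r=cv2.minAreaRect((Q[:,:2]*1000).astype(np.float32)); print(name,len(Q),[np.round(x,1) for x in r],"med",np.median(Q,0).round(4))
S=cloud(load("scene","i"));P=cloud(load("top","i"))
rr(S,185,235,195,235,.049,.06,"fresh ridge scn")
rr(S,185,235,195,235,.023,.035,"fresh body scn")
rr(P,345,430,135,220,.05,.07,"flat ridge in tray")
rr(P,345,430,135,220,.031,.04,"flat body in tray")
E
```

```text
t 13.43 pos [ 0.5281 -0.1425  0.1936] tz hd -107.13 down [ 0.001 -0.001 -1.   ] F [-0.5 -0.7 -0. ] open 0.603
radio xy [ -72.1 -370. ] q [-0.45  0.04  1.93 -0.    1.17  1.42]
target [ 0.528 -0.142  0.1  ] turn [-0.0007 -0.0008 -0.0007] shift [ 0.0005  0.0934 -0.0013] dist 0.093
fresh ridge scn 97 [array([ 530.6, -143.1]), array([20. , 44.6]), np.float64(73.4)] med [ 0.5312 -0.1429  0.0525]
fresh body scn 287 [array([ 505.2, -134.5]), array([ 76.1, 102. ]), np.float64(72.1)] med [ 0.537  -0.1323  0.0269]
flat ridge in tray 139 [array([ 570.1, -376.5]), array([44. , 21.5]), np.float64(15.2)] med [ 0.5689 -0.3756  0.0596]
flat body in tray 280 [array([ 570.7, -377.4]), array([48.9, 75.4]), np.float64(17.0)] med [ 0.5689 -0.3647  0.0342]
```

View pics/c7.png

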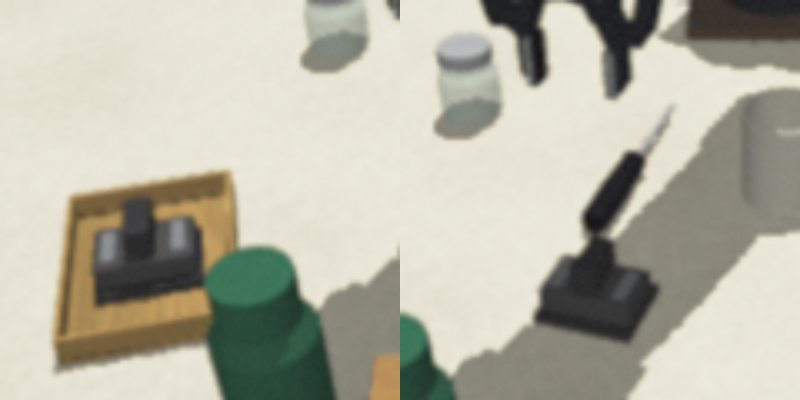

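The flat pack lies level in the middle of the tray, at left panel (150,250). The charged pack is at right panel (600,290), with the open fingers above it. Descend on it.

Request:
jog_arm --deltas '[[[0, 0, 0], [0, 0.035, -0.001], 0.6], [[0, 0, 0], [0, 0.07, -0.001], 0.6], [[0, 0, 0], [0, 0.1, -0.001], 0.6], [[0, 0, 0], [0, 0.125, -0.001], 0.6], [[0, 0, 0], [0, 0.145, -0.001], 0.6], [[0, 0, 0], [0, 0.155, -0.001], 0.6], [[0, 0, 0], [0, 0.159, -0.001], 0.6], [[0, 0, 0], [0, 0.159, -0.001], 0.6]]'

```text
time: 14.2
eef_pos: [0.5282, -0.1431, 0.0338]
tcp_rot: [-0.106, -0.699, 0.699, 0.107]
contact_force: [0.1, 0.0, -0.0]
opening: 0.6
```

```bash
python3 - <<'E'
from t import *
st()
to([.528,-.142,.0325],-107.2)
E
```

```text
t 14.2 pos [ 0.5282 -0.1431  0.0338] tz hd -107.3 down [-0.001 -0.    -1.   ] F [ 0.1  0.  -0. ] open 0.6
radio xy [ -72.  -370.6] q [-0.45  0.26  2.01 -0.    0.87  1.42]
target [ 0.528  -0.142   0.0325] turn [-0.0005 -0.0017  0.0006] shift [ 0.0005  0.0013 -0.001 ] dist 0.002
```

Request:
jog_arm --deltas '[[[0, 0, 0], [0, 0, -0.001], 0.4], [[0, 0, 0], [0, 0, -0.001], 0.2], [[0, 0, 0], [0, 0, -0.001], 0], [[0, 0, 0], [0, 0, -0.001], 0], [[0, 0, 0], [0, 0, -0.001], 0], [[0, 0, 0], [0, -0.01, -0.001], 0], [[0, 0, 0], [0, -0.035, -0.001], 0], [[0, 0, 0], [0, -0.07, -0.001], 0], [[0, 0, 0], [0, -0.11, -0.001], 0], [[0, 0, 0], [0, -0.15, -0.001], 0]]' --force 60

```text
time: 15.03
eef_pos: [0.5267, -0.1411, 0.1835]
tcp_rot: [0.104, 0.699, -0.699, -0.108]
contact_force: [1.1, -0.4, -3.1]
opening: 0.215
```

```bash
python3 - <<'E'
from t import *
st()
to(rad(0,-50,220),-86.4)
E
```

```text
t 15.03 pos [ 0.5267 -0.1411  0.1835] tz hd -107.29 down [-0.005  0.002 -1.   ] F [ 1.1 -0.4 -3.1] open 0.215
radio xy [ -73.3 -368.5] q [-0.45  0.05  1.94 -0.    1.16  1.43]
target [0.5799 0.1814 0.22  ] turn [ 0.0013 -0.3647  0.0053] shift [ 0.0453 -0.0362 -0.3237] dist 0.329
```

Request:
jog_arm --deltas '[[[0, 0, 0], [0, -0.018, 0], 0], [[0, 0, 0], [0, -0.036, -0.02], 0], [[0, -0.05, 0], [0.005, -0.036, -0.055], 0], [[0, -0.1, 0], [0.012, -0.036, -0.095], 0], [[0, -0.15, 0], [0.02, -0.036, -0.135], 0], [[0, -0.2, 0], [0.027, -0.036, -0.175], 0], [[0, -0.25, 0], [0.033, -0.036, -0.215], 0], [[0, -0.3, 0], [0.038, -0.036, -0.255], 0], [[0, -0.35, 0], [0.042, -0.036, -0.29], 0], [[0, -0.365, 0.005], [0.045, -0.036, -0.318], 0]]'

```text
time: 15.87
eef_pos: [0.5771, 0.1788, 0.2186]
tcp_rot: [-0.025, 0.707, -0.706, 0.023]
contact_force: [-0.1, -0.3, -2.8]
opening: 0.212
```

Request:
jog_arm --deltas '[[[0, 0, 0], [0, 0, 0], 0], [[0, 0, 0], [0, 0, 0], 0]]'

```text
time: 16.03
eef_pos: [0.5755, 0.1804, 0.2169]
tcp_rot: [-0.027, 0.707, -0.706, 0.022]
contact_force: [-0.5, -0.6, -3.4]
opening: 0.217
```

```bash
python3 - <<'E'
from t import *
from h import *
st()
to(rad(0,-50,155),-86.4)
grab("j")
s=load("scene","j")["pixels"];c=load("top","j")["pixels"]
o=np.zeros((400,800,3),np.uint8); o[:,:400]=cv2.resize(s[120:220,290:390],(400,400)); o[:,400:]=cv2.resize(c[110:220,90:200],(400,400)); cv2.imwrite("pics/c8.png",o)
E
```

```text
t 16.03 pos [0.5755 0.1804 0.2169] tz hd -85.97 down [-0.007  0.001 -1.   ] F [-0.5 -0.6 -3.4] open 0.217
radio xy [ -4.5 -50.7] q [0.13 0.15 1.77 0.   1.23 1.63]
target [0.5799 0.1814 0.155 ] turn [0.0017 0.0075 0.0068] shift [-0.0049  0.0619 -0.0006] dist 0.062
```

View pics/c8.png

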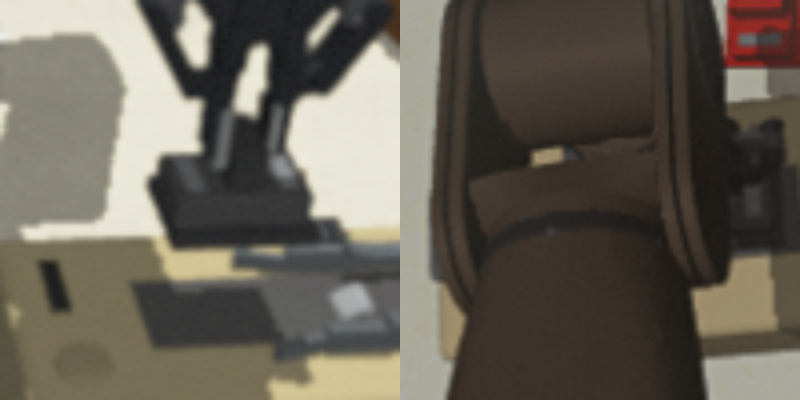

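The charged pack hovers over the entry area at (230,200), and the tooth at (355,300) is up. Lower it.

Request:
jog_arm --deltas '[[[0.002, 0.007, 0.007], [-0.003, 0.015, 0], 0], [[0.002, 0.007, 0.007], [-0.005, 0.03, 0.001], 0], [[0.002, 0.007, 0.007], [-0.005, 0.043, 0.001], 0], [[0.002, 0.007, 0.007], [-0.005, 0.05, 0.001], 0], [[0.002, 0.007, 0.007], [-0.005, 0.055, 0.001], 0], [[0.002, 0.007, 0.007], [-0.005, 0.057, 0.001], 0], [[0.002, 0.007, 0.007], [-0.005, 0.057, 0.001], 0]]'

```text
time: 16.72
eef_pos: [0.5807, 0.1773, 0.1601]
tcp_rot: [0.021, -0.706, 0.707, -0.021]
contact_force: [-0.5, 0.0, -4.1]
opening: 0.214
```

```bash
python3 - <<'E'
from t import *
st()
to(rad(0,-52,153),-86.4)
E
```

```text
t 16.72 pos [0.5807 0.1773 0.1601] tz hd -86.58 down [ 0.001 -0.001 -1.   ] F [-0.5  0.  -4.1] open 0.214
radio xy [  0.5 -54.2] q [ 0.13  0.21  1.81 -0.    1.13  1.64]
target [0.5801 0.1794 0.153 ] turn [-0.001  -0.0032 -0.0009] shift [ 0.0005  0.0071 -0.0022] dist 0.007
```

Request:
jog_arm --deltas '[[[0, -0.003, 0], [0.001, 0.002, -0.001], 0], [[0, -0.003, 0], [0.001, 0.004, -0.001], 0], [[0, -0.003, 0], [0.001, 0.006, -0.001], 0], [[0, -0.003, 0], [0.001, 0.007, -0.001], 0], [[0, -0.003, 0], [0.001, 0.007, -0.001], 0]]'

```text
time: 17.13
eef_pos: [0.5804, 0.1784, 0.1557]
tcp_rot: [0.021, -0.706, 0.707, -0.023]
contact_force: [-2.8, -0.2, 5.1]
opening: 0.217
```

```bash
python3 - <<'E'
from t import *
st()
E
```

```text
t 17.13 pos [0.5804 0.1784 0.1557] tz hd -86.39 down [ 0.003 -0.001 -1.   ] F [-2.8 -0.2  5.1] open 0.217
radio xy [  0.2 -53. ] q [ 0.13  0.21  1.81 -0.    1.12  1.64]
```

On the deck. Release briefly so it lies flat, then re-pinch at the lightest grip.

Request:
jog_arm --deltas '[[[0, 0, 0], [0, -0.001, 0], 0.3], [[0, 0, 0], [0, -0.001, 0], 0.4], [[0, 0, 0], [0, -0.001, 0], 0.4], [[0, 0, 0], [0, -0.001, 0], 0.2], [[0, 0, 0], [0, -0.001, 0], 0], [[0, 0, 0], [0, -0.001, 0], 0], [[0, 0, 0], [0, -0.001, 0], 0]]' --force 20

```text
time: 17.72
eef_pos: [0.5807, 0.1784, 0.157]
tcp_rot: [0.021, -0.706, 0.707, -0.023]
contact_force: [0.6, -0.5, 1.4]
opening: 0.229
```

```bash
python3 - <<'E'
from t import *
from h import *
st()
to(rad(0,0,155),-86.4)
grab("k")
s=load("scene","k")["pixels"]
cv2.imwrite("pics/c9.png",cv2.resize(s[130:230,290:400],(660,600)))
E
```

```text
t 17.72 pos [0.5807 0.1784 0.157 ] tz hd -86.4 down [ 0.003 -0.001 -1.   ] F [ 0.6 -0.5  1.4] open 0.229
radio xy [  0.5 -53. ] q [ 0.13  0.21  1.81 -0.    1.12  1.64]
target [0.5768 0.2313 0.155 ] turn [-0.001   0.0001 -0.0034] shift [ 0.0005  0.0019 -0.053 ] dist 0.053
```

View pics/c9.png

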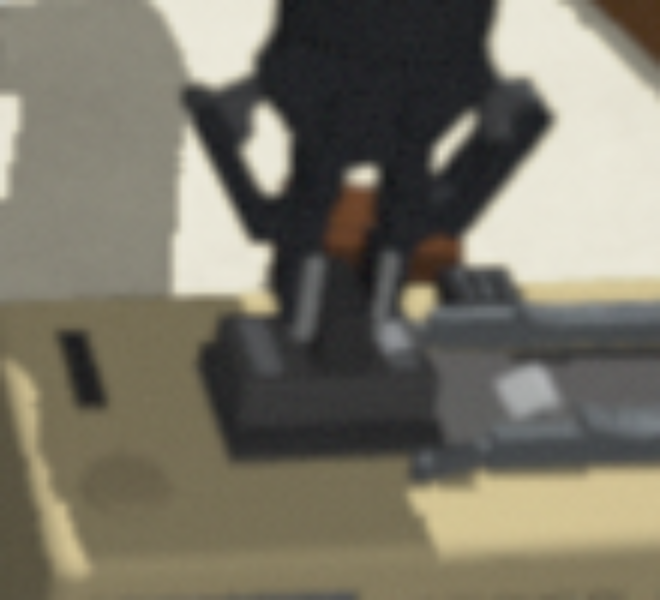

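The pack lies flat on the deck at (320,390), in line with the guides; the tooth at (530,390) is up. Slide on, 48 mm/s.

Request:
jog_arm --deltas '[[[0, 0, 0], [0, 0, -0.004], 0], [[0, 0, 0], [0, 0, -0.008], 0], [[0, 0, 0], [0, 0, -0.012], 0], [[0, 0, 0], [0, 0, -0.016], 0], [[0, 0, 0], [0, 0, -0.02], 0], [[0, 0, 0], [0, 0, -0.024], 0], [[0, 0, 0], [0, 0, -0.028], 0], [[0, 0, 0], [0, 0, -0.032], 0], [[0, 0, 0], [0, 0, -0.036], 0], [[0, 0, 0], [0, 0, -0.04], 0]]'

```text
time: 18.65
eef_pos: [0.5782, 0.2185, 0.157]
tcp_rot: [0.021, -0.706, 0.707, -0.024]
contact_force: [0.2, -2.8, 2.0]
opening: 0.228
```

```bash
python3 -c "
from t import *
st()"
```

```text
t 18.65 pos [0.5782 0.2185 0.157 ] tz hd -86.39 down [ 0.004 -0.001 -1.   ] F [ 0.2 -2.8  2. ] open 0.228
radio xy [  0.6 -12.9] q [ 0.2   0.23  1.79 -0.    1.12  1.71]
```

Request:
jog_arm --deltas '[[[0, 0, 0], [0, 0, -0.004], 0], [[0, 0, 0], [0, 0, -0.008], 0], [[0, 0, 0], [0, 0, -0.012], 0], [[0, 0, 0], [0, 0, -0.016], 0], [[0, 0, 0], [0, 0, -0.02], 0], [[0, 0, 0], [0, 0, -0.024], 0], [[0, 0, 0], [0, 0, -0.028], 0], [[0, 0, 0], [0, 0, -0.032], 0], [[0, 0, 0], [0, 0, -0.036], 0], [[0, 0, 0], [0, 0, -0.04], 0]]'

```text
time: 19.48
eef_pos: [0.5757, 0.2588, 0.157]
tcp_rot: [0.021, -0.706, 0.707, -0.024]
contact_force: [-0.6, -3.0, 1.9]
opening: 0.231
```

```bash
python3 - <<'E'
from t import *
from h import *
st()
grab("l")
s=load("scene","l")["pixels"]
cv2.imwrite("pics/c10.png",cv2.resize(s[130:230,330:440],(660,600)))
E
```

```text
t 19.48 pos [0.5757 0.2588 0.157 ] tz hd -86.39 down [ 0.004 -0.001 -1.   ] F [-0.6 -3.   1.9] open 0.231
radio xy [ 0.6 27.5] q [ 0.26  0.26  1.75 -0.    1.13  1.77]
```

View pics/c10.png

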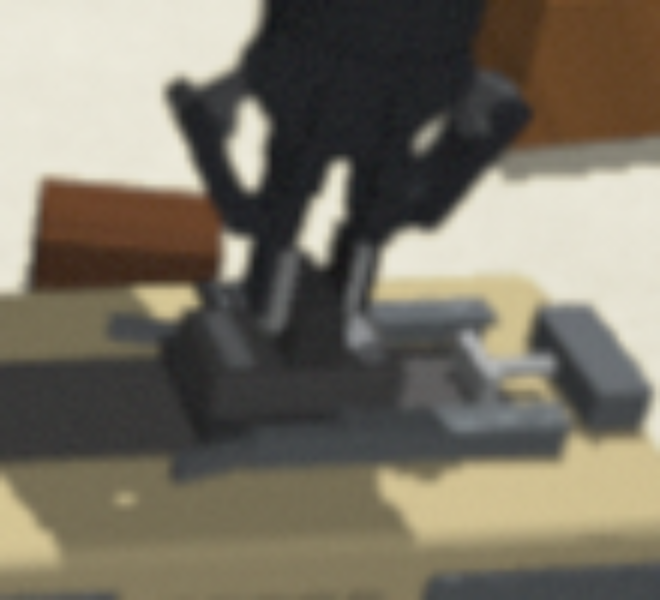

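The pack at (300,370) is between the guides and over the pressed tooth, 50 mm short of home. Continue.

Request:
jog_arm --deltas '[[[0, 0, 0], [0, 0, -0.004], 0], [[0, 0, 0], [0, 0, -0.008], 0], [[0, 0, 0], [0, 0, -0.012], 0], [[0, 0, 0], [0, 0, -0.016], 0], [[0, 0, 0], [0, 0, -0.02], 0], [[0, 0, 0], [0, 0, -0.024], 0], [[0, 0, 0], [0, 0, -0.028], 0], [[0, 0, 0], [0, 0, -0.032], 0], [[0, 0, 0], [0, 0, -0.035], 0], [[0, 0, 0], [0, 0, -0.038], 0]]'

```text
time: 20.42
eef_pos: [0.5733, 0.2968, 0.1571]
tcp_rot: [0.021, -0.706, 0.708, -0.024]
contact_force: [-0.6, -7.0, 3.9]
opening: 0.229
```

```bash
python3 -c "
from t import *
st()"
```

```text
t 20.42 pos [0.5733 0.2968 0.1571] tz hd -86.33 down [ 0.004 -0.003 -1.   ] F [-0.6 -7.   3.9] open 0.229
radio xy [ 0.6 65.6] q [ 0.32  0.29  1.71 -0.    1.14  1.83]
```

Request:
jog_arm --deltas '[[[0, 0, 0], [0, 0, -0.003], 0], [[0, 0, 0], [0, 0, -0.006], 0], [[0, 0, 0], [0, 0, -0.009], 0], [[0, 0, 0], [0, 0, -0.011], 0], [[0, 0, 0], [0, 0, -0.013], 0], [[0, 0, 0], [0, 0, -0.014], 0], [[0, 0, 0], [0, 0, -0.014], 0]]'

```text
time: 21.0
eef_pos: [0.5724, 0.3097, 0.1572]
tcp_rot: [0.022, -0.705, 0.709, -0.024]
contact_force: [-0.3, -6.5, 3.8]
opening: 0.232
```

```bash
python3 -c "
from t import *
st()"
```

```text
t 21.0 pos [0.5724 0.3097 0.1572] tz hd -86.29 down [ 0.003 -0.006 -1.   ] F [-0.3 -6.5  3.8] open 0.232
radio xy [ 0.6 78.5] q [ 0.34  0.3   1.7  -0.01  1.14  1.85]
```

Request:
jog_arm --deltas '[[[0, 0, 0], [0, 0, -0.001], 0], [[0, 0, 0], [0, 0, -0.002], 0], [[0, 0, 0], [0, 0, -0.003], 0], [[0, 0, 0], [0, 0, -0.004], 0], [[0, 0, 0], [0, 0, -0.004], 0]]'

```text
time: 21.42
eef_pos: [0.5722, 0.3126, 0.1573]
tcp_rot: [0.022, -0.704, 0.71, -0.024]
contact_force: [-0.4, -6.7, 3.8]
opening: 0.227
```

```bash
python3 -c "
from t import *
st()"
```

```text
t 21.42 pos [0.5722 0.3126 0.1573] tz hd -86.27 down [ 0.003 -0.009 -1.   ] F [-0.4 -6.7  3.8] open 0.227
radio xy [ 0.5 81.4] q [ 0.35  0.3   1.7  -0.01  1.14  1.86]
```

```bash
python3 - <<'E'
from t import *
from h import *
grab("m")
s=load("scene","m")["pixels"]
cv2.imwrite("pics/c11.png",cv2.resize(s[130:230,340:450],(660,600),interpolation=cv2.INTER_CUBIC))
E
```

```text
(no output)
```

View pics/c11.png

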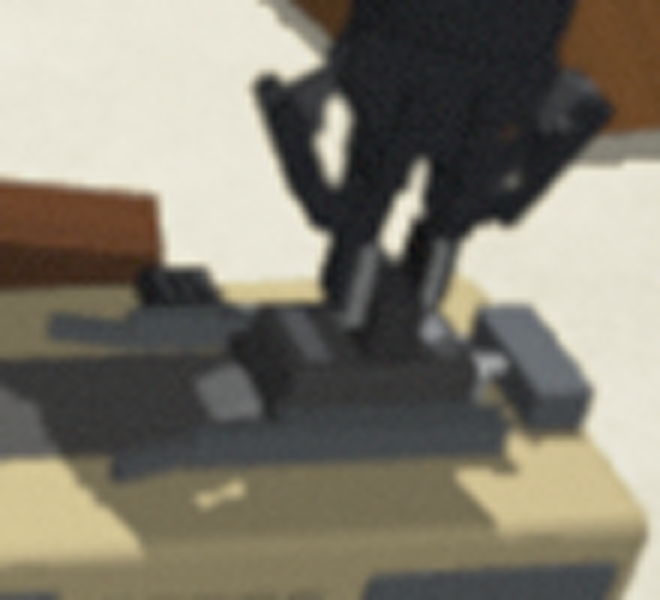

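The tooth at (230,390) stands up behind the pack, and the pad at (175,285) is up. A touch further to meet the stop.

Request:
jog_arm --deltas '[[[0, 0, 0], [0, 0, -0.001], 0], [[0, 0, 0], [0, 0, -0.002], 0], [[0, 0, 0], [0, 0, -0.002], 0], [[0, 0, 0], [0, 0, -0.002], 0]]'

```text
time: 21.85
eef_pos: [0.5722, 0.3133, 0.1574]
tcp_rot: [0.023, -0.703, 0.711, -0.024]
contact_force: [-0.1, -6.7, 4.7]
opening: 0.228
```

```bash
python3 -c "
from t import *
st()"
```

```text
t 21.85 pos [0.5722 0.3133 0.1574] tz hd -86.25 down [ 0.002 -0.012 -1.   ] F [-0.1 -6.7  4.7] open 0.228
radio xy [ 0.6 82.1] q [ 0.35  0.3   1.69 -0.01  1.15  1.86]
```

At the stop. Release and rise.

Request:
jog_arm --deltas '[[[0, 0, 0], [0, 0, 0], 0.2], [[0, 0, 0], [0, 0, 0.001], 0.4], [[0, 0, 0], [0, 0, 0.002], 0.5], [[0, 0, 0], [0, 0, 0.003], 0.5], [[0, 0, 0], [0, -0.02, 0.003], 0.5], [[0, 0, 0], [0, -0.05, 0.003], 0.5], [[0, 0, 0], [0, -0.085, 0.003], 0.5], [[0, 0, 0], [0, -0.12, 0.003], 0.5], [[0, 0, 0], [0, -0.13, 0.003], 0.5]]'

```text
time: 22.6
eef_pos: [0.574, 0.3132, 0.2947]
tcp_rot: [0.019, -0.704, 0.709, -0.027]
contact_force: [0.5, 0.5, 3.0]
opening: 0.499
```

```bash
python3 -c "
from t import *
st(); to([.47,-.1,.29],-86.4)"
```

```text
t 22.6 pos [0.574  0.3132 0.2947] tz hd -86.23 down [ 0.012 -0.007 -1.   ] F [0.5 0.5 3. ] open 0.499
radio xy [ 2.4 81.9] q [ 0.35  0.2   1.57 -0.01  1.37  1.86]
target [ 0.47 -0.1   0.29] turn [-0.0077  0.003  -0.0116] shift [0.1311 0.0064 0.4054] dist 0.426
```

Move aside for a clear view.

Request:
jog_arm --deltas '[[[0, 0, 0], [0.13, 0.006, 0.405], 0.5], [[0, 0, 0], [0.13, 0.006, 0.405], 0.5], [[0, 0, 0], [0.13, 0.006, 0.405], 0.5], [[0, 0, 0], [0.13, 0.006, 0.405], 0.5], [[0, 0, 0], [0.13, 0.006, 0.405], 0.5], [[0, 0, 0], [0.13, 0.006, 0.405], 0.5], [[0, 0, 0], [0.13, 0.006, 0.405], 0.5], [[0, 0, 0], [0.13, 0.006, 0.405], 0.5], [[0, 0, 0], [0.13, 0.006, 0.405], 0.5], [[0, 0, 0], [0.13, 0.006, 0.405], 0.5]]'

```text
time: 23.43
eef_pos: [0.4717, -0.094, 0.2897]
tcp_rot: [0.019, -0.704, 0.709, -0.028]
contact_force: [0.6, 1.0, 0.1]
opening: 0.499
```

Request:
jog_arm --deltas '[[[0, 0, 0], [0, 0, 0], 0.5], [[0, 0, 0], [0, 0, 0], 0.5]]'

```text
time: 23.6
eef_pos: [0.4711, -0.0956, 0.289]
tcp_rot: [0.018, -0.705, 0.709, -0.026]
contact_force: [-0.0, 0.9, 0.4]
opening: 0.496
```

```bash
python3 - <<'E'
from t import *
from h import *
st()
grab("z")
s=load("scene","z")["pixels"];c=load("top","z")["pixels"]
o=np.zeros((600,800,3),np.uint8)
o[:300,:400]=cv2.resize(s,(400,300));o[:300,400:]=cv2.resize(c,(400,300))
o[300:,:400]=cv2.resize(s[155:230,340:440],(400,300),interpolation=cv2.INTER_CUBIC);o[300:,400:]=cv2.resize(c[140:215,90:190],(400,300),interpolation=cv2.INTER_CUBIC)
cv2.imwrite("pics/c12.png",o)
P=cloud(load("top","z")); A=cloud(load("top","a"))
def rr(P,u0,u1,v0,v1,z0,z1,name):
    Q=P[v0:v1,u0:u1].reshape(-1,3); Q=Q[(Q[:,2]>z0)&(Q[:,2]<z1)]
    if len(Q)<5: print(name,len(Q)); return
    r=cv2.minAreaRect((Q[:,:2]*1000).astype(np.float32)); print(name,len(Q),[np.round(x,1) for x in r],"med",np.median(Q,0).round(4))
for X,t in((A,"before"),(P,"now")): 
    rr(X,90,245,125,220,.170,.185,"rail ridge "+t)
    print("pad z",np.median(X[192:198,149:155,2]).round(4))
rr(P,345,430,135,220,.05,.07,"flat ridge in tray")
rr(P,345,430,135,220,.031,.04,"flat body in tray")
E
```

```text
t 23.6 pos [ 0.4711 -0.0956  0.289 ] tz hd -86.47 down [ 0.012 -0.005 -1.   ] F [-0.   0.9  0.4] open 0.496
radio xy [-126.  -319.6] q [-0.41 -0.2   1.98  0.    1.35  1.1 ]
rail ridge before 156 [array([572.3, 307.6]), array([44.9, 20.6]), np.float64(1.9)] med [0.5717 0.3076 0.1745]
pad z 0.1327
rail ridge now 155 [array([570.7, 307.1]), array([43.4, 21. ]), np.float64(1.9)] med [0.5696 0.3074 0.1747]
pad z 0.133
flat ridge in tray 140 [array([ 570.2, -376.3]), array([44.5, 21.5]), np.float64(16.7)] med [ 0.569  -0.3753  0.0595]
flat body in tray 280 [array([ 567.7, -378.1]), array([175.7,  80.5]), np.float64(8.3)] med [ 0.5684 -0.3645  0.0342]
```

View pics/c12.png

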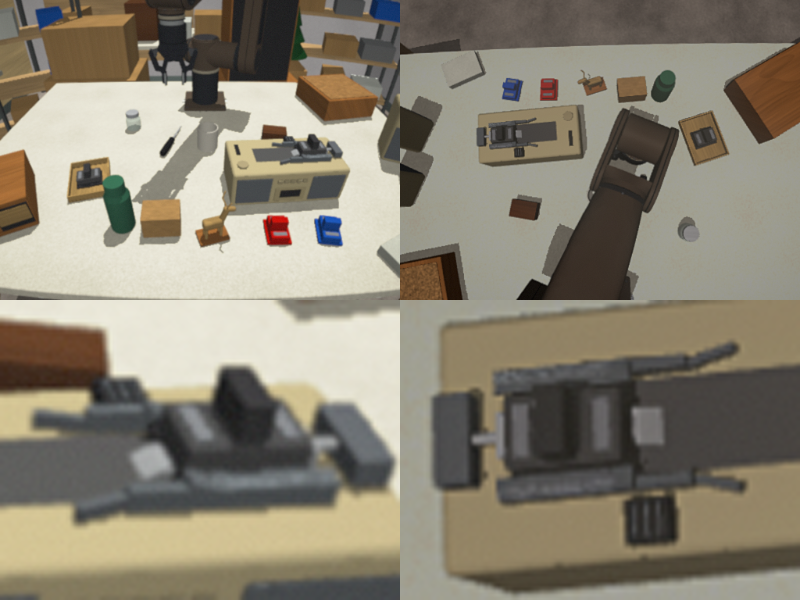

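The charged pack sits where the flat one did. The tooth is up behind it at lower-right panel (648,425), and the pad height is 0.133, as at the start. The flat pack lies in the tray, and nothing else has moved. Handing in.

```bash
python3 -c "
from plant import ctrl
print(ctrl.sign_off())"
```

```text
the job is handed in; nothing more can be done
None
```

The job is done and handed in at about 24 s of the 72 s allowed; the sign-off reports no verdict. I pressed the catch, slid the flat pack off the rail and laid it in the tray. Then I slid the charged pack on against the end stop and let go.

- **Charged pack:** its ridge measures (571, 307) mm, against (572, 308) mm for the flat pack when it was latched. The tooth is visibly up behind the pack, and the press pad reads 0.133 m, as it did at the start.
- **Flat pack:** it lies flat in the middle of the tray. Its body top reads 34 mm, where 33 mm is expected.
- **Other goods:** they look unmoved in the final pictures. I did not measure them one by one; in the last top view the arm hid the mug and screwdriver, though both show in the scene view.
- **Forces:** the force readings, taken at the end of each move, showed less than 10 N.
- **Stop contact:** I expected a clear force rise at the end stop but saw only about 7 N. The TCP read y = 82.1 mm, just past the stop at 81.5 mm, with a slight tool tilt.
- **Final body check:** the last automatic outline of the flat pack's body in the tray was inflated to 176 x 81 mm, because other points fell inside the search window. Its ridge and height readings agreed with the earlier ones.

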